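Index the wheel hub to its next stud

TASK

Press the plunger of the indexing fixture in with the fingertips, turn the plate clockwise (seen from above) while it is pressed, and let the plunger spring fully up in the very next hole, so that the next wheel stud stands under the dial gauge. Keep off the dial gauge, and leave the loose wheel nuts (one stands on the hub), the socket and the bearing ring where they are.

Things in the scene. Friction and masses are not known exactly. Their poses are not given: they have to be found in the camera images.
- fixture: indexing fixture: round steel base 390 mm wide, 16 mm thick, fixed to the bench. Origin at the centre of its underside, at bench height, on the upright axis about which the plate turns; z up, x points level towards the gauge's post. It carries the index ring, the turning plate and the gauge.
- index_ring: flat steel ring fixed round the turning plate, 280 mm inside, 344 mm outside, 12 mm thick, its top 52 mm above the bench, with five equal through slots (the holes) 72 degrees apart. Origin and axes are the fixture's.
- next_hole (a point): centre, at the ring's top face, of the next hole clockwise from the one that the plunger's pin starts in: 154 mm from the axis, 16 mm wide along the circumference.
- hub_top (a point): top of the wheel hub's boss on the plate's axis, 100 mm above the bench. The hub is bolted on the turning aluminium plate (276 mm wide, its top 54 mm above the bench): flange 140 mm wide, central boss 64 mm wide, five studs on a 114 mm circle, up to 94 mm above the bench.
- plunger_top (a point): centre of the top face of the plunger's flat round black head, 51 mm wide, 105 mm from the plate's axis; moves with the head. At rest 74 mm above the bench, 4 mm proud of the collar round it; at its stop 62 mm above the bench. It presses straight down; its locking pin rides 49 mm farther out on the same radius.
- collar_rim (a point): centre of the rim of the round aluminium collar round the plunger's head, fixed on the plate; 70 mm above the bench, 54 mm wide inside, 62 mm outside. A finger that presses the head down and moves round the axis carries head, collar and plate along, by friction or against the collar.
- plunger (a joint): how far the plunger is pressed in, m: 0 fully up with the pin in a hole, 0.012 at its stop. Spring, about 4 N at the top, 8 N at the stop. Until it is about 8 mm in, the plate is locked. Between holes the pin rides under the ring and keeps it about 8 mm in; it springs up only with the pin in a hole (round tip: it draws itself in from about 1 degree off).
- plate (a joint): angle of the turning plate, rad: 0 at the start, growing clockwise seen from above; the next hole clockwise is at 1.257 (72 degrees), the play in a hole about 0.013 either way. Friction about 0.2 Nm: it stays where it is left.
- gauge: dial gauge on a post on the base's rim, on the +x side of the fixture's frame: post 184 mm from the axis, 180 mm tall; an arm at 165 mm height reaches in to a dial 56 mm wide, 57 mm from the axis, its top 193 mm above the bench; its feeler stands over a stud. Origin and axes are the fixture's.
- nut_a: loose steel wheel nut, 25 mm wide, 22 mm tall, standing on the flat top of the hub's central boss, 100 mm above the bench, where it may ride round with the hub; origin at its underside; not part of the work
- nut_b: second loose steel wheel nut, the same size, on the bench beside the fixture; origin at its underside; not part of the work
- socket: loose steel wrench socket standing upright on the bench beside the fixture, 30 mm wide, 40 mm tall; origin at its underside; not part of the work
- bearing: loose steel bearing ring lying flat on the bench beside the fixture, 68 mm wide, 20 mm tall; origin at its underside; not part of the work

How it is judged:
By the outcome, as a careful person would: the job done as asked, in the order asked, and still so for the second after the job is handed in, with the robot touching nothing.
It also fails if it takes over 38 s, if anything falls off the work surface, if the arm or the gripper's body presses on something with over 40 N, if the wrist force passes 120 N, or if a joint passes its speed limit or range.

ROBOT

A 6-joint arm with a two-finger parallel gripper is mounted at the origin on the work surface. World frame = base frame: x ahead of the robot, y to its left, z up, the work surface at z = 0. Lengths are in m, angles in rad, forces in N, time in s.
With the tool pointing down it reaches from about 0.3 to 1 m from the base axis. Payload 5.1 kg.
Tool frame: the origin (TCP) lies on the centre line of the jaws, within the pads' length; the fingertips stand 25 mm ahead of it and the grasp point (between the pads) lies 6 mm ahead of it; z points along the fingers, y is the line along which they close (so a half turn about z gives the same grasp; the last joint's range is limited). The gripper opens to 95 mm and grips with 3 to 60 N. Pads are 20 mm wide; open, the fingers measure 119 mm over their backs; the gripper's body (75 mm by 180 mm) begins 59 mm behind the grasp point.
Start: joints at [1.171, 0.124, 1.65, -0, 1.367, -0.083], TCP at [0.203, 0.618, 0.24] pointing down, gripper open.
Joint ranges: [-2.61, 2.61], [-1.02, 2.33], [0.03, 2.71], [-1.35, 4.49], [0.32, 2.68], [-2.91, 2.91]. Speed limits (rad/s): [2.57, 2.57, 3.14, 3.14, 3.14, 3.14].

INTERFACE

Orientations are given as a unit quaternion [w, x, y, z].
In Python, from rig import readout, eyes, bot gives the robot as it stands.
- The arm moves only by the shell command python3 -m pendant 'ROWS'. ROWS is JSON, a list of rows, each a list of 5 numbers: the shift along the tool's x, y, z in mm, then the turn about the tool's z in degrees, then the closure, from -1 (fully open) to 1 (shut). A call has 1 to 20 rows; each row is the pose to reach, as a shift and turn from the pose commanded when the call began, along the tool's axes at that moment; what a row does not reach only later rows make up. A row lasts 1/12 s, in which the tool goes at most 41.7 mm and 7.16 degrees, less where a joint would pass 70% of its speed; a pose out of reach is approached as far as the arm can. A call with a gripper value outside its range is refused whole. The fingers move at their own pace and stop on an object; the grip force is fixed at half the most. Time passes only in rows, so rows that repeat a pose let the fingers close. It gives the time, the measured TCP pose, the force, the opening and the grip force at its end, in the units of the state.
- readout.get_obs(): the state, without advancing time (a new reading comes with each control period).
- eyes.snapshot(name): name is "scene" or "top" or "wrist"; returns a dict with "frame" (420x560x3 uint8, red, green, blue), "intrinsics" (3x3 intrinsics, pixels), "world_from_camera" (4x4, takes a point from camera to world coordinates). Camera axes: x right, y up, looking along -z (the intrinsics and any distortion apply to the point x, -y, -z); pixel columns grow to the right and rows downward; lengths in m; the calibration is good to about 2 mm. A picture is of the moment at which its call begins. There is no depth.
- bot.close_job(): hands the job in; it is judged then, once.
The state is a dict: "clock": time; "joint_positions": joint angles; "qvel": joint speeds; "effort": joint torques, N m; "tool_pos": TCP position; "tcp_rot": TCP orientation; "force": force on the tool from outside, world axes, zero at the start; "torque": the same for the moment, N m; "finger_gap": finger opening in m; "grasp_force": force on a finger pad.
Only numpy, scipy, OpenCV 4.12 (cv2) and the standard library are available. Lean on these libraries where they do the work, as an engineer would, in place of code of your own. Each camera call takes 0.05 s, during which the arm holds its last target. There are 200 camera calls.

## Working session

There is one attempt and no reset: what is moved stays moved. The work goes in short steps, Python scripts to look and compute and a shell command to move; the robot and the scene stay as the last step left them, time stands still between calls to the robot, and variables do not carry over. Pictures are saved under pics/ and viewed, at most 10 in all, crops included, and the job is handed in when it is done.

```bash
mkdir -p pics; python3 - <<'E'
from rig import readout, eyes
import cv2,pickle
d={}
for n in ["scene","top","wrist"]:
    s=eyes.snapshot(n); d[n]=s; print(n,s["intrinsics"],s["world_from_camera"].round(4) if hasattr(s["world_from_camera"],'round') else s["world_from_camera"], s.keys())
a=cv2.hconcat([d["scene"]["frame"],d["top"]["frame"]])
cv2.imwrite("pics/top0.png",d["top"]["frame"][:,:,::-1]); cv2.imwrite("pics/scene0.png",d["scene"]["frame"][:,:,::-1])
pickle.dump(d,open("d0.pkl","wb"))
print(readout.get_obs())
E
```

```text
scene [[431.31570241   0.         287.45892049]
 [  0.         431.31570241 201.1298423 ]
 [  0.           0.           1.        ]] [[-0.8083 -0.4025  0.4297  0.9562]
 [ 0.5885 -0.5724  0.571   0.5831]
 [ 0.0162  0.7144  0.6995  0.8016]
 [ 0.      0.      0.      1.    ]] dict_keys(['frame', 'intrinsics', 'world_from_camera'])
top [[416.3911035    0.         284.50291143]
 [  0.         416.3911035  208.27473673]
 [  0.           0.           1.        ]] [[ 0.0088  0.9995 -0.0293  0.4686]
 [-0.9999  0.0086 -0.0069 -0.0058]
 [-0.0067  0.0294  0.9995  1.0204]
 [ 0.      0.      0.      1.    ]] dict_keys(['frame', 'intrinsics', 'world_from_camera'])
wrist [[359.76622803   0.         278.20857073]
 [  0.         359.76622803 209.27067218]
 [  0.           0.           1.        ]] [[ 0.3109 -0.9211 -0.2342  0.1368]
 [ 0.9504  0.3009  0.0783  0.6387]
 [-0.0016 -0.2469  0.969   0.3828]
 [ 0.      0.      0.      1.    ]] dict_keys(['frame', 'intrinsics', 'world_from_camera'])
{'clock': 0.15, 'joint_positions': array([ 1.17140975e+00,  1.24345777e-01,  1.65132105e+00, -3.13591043e-05,
        1.36753643e+00, -8.26208923e-02]), 'qvel': array([-7.03424739e-04, -1.12479626e-03, -4.48249840e-03, -3.42487931e-04,
       -2.58349938e-04,  4.15051390e-05]), 'effort': array([ 4.46547201e-04, -4.18194652e+01, -3.60470545e+01,  7.74614140e-02,
        4.69597138e-02, -9.34449940e-05]), 'tool_pos': array([0.20234285, 0.61722562, 0.23869878]), 'tcp_rot': array([-1.77296133e-04,  1.57718310e-01,  9.87483816e-01, -7.85689119e-04]), 'force': array([-1.07224146,  0.17211538,  0.22108567]), 'torque': array([ 0.01606247, -0.0581956 , -0.01192684]), 'grasp_force': 0.0, 'finger_gap': 0.09506915385728534}
```

View pics/top0.png

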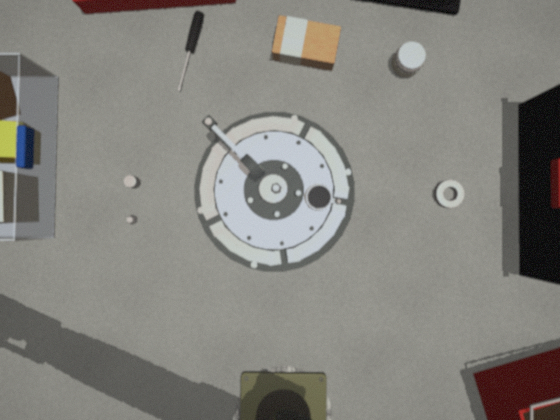

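View pics/scene0.png

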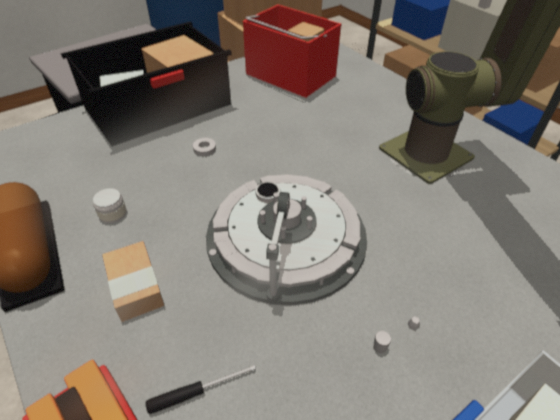

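The top view shows the plunger's black head at about (319,196), the hub centre at (275,188) and slots at (340,201), (284,257), (210,219) and (305,128). The gauge's post is at the upper left (208,120). Image up is +x and right is −y, so clockwise takes the plunger from the right to the bottom (284,257), away from the gauge. The scene view agrees: head at (267,190), gauge in front.

```bash
cat > h.py <<'E'
import numpy as np,cv2
def cast(s,px,z):
    K=np.array(s["intrinsics"]);T=np.array(s["world_from_camera"])
    u,v=px;d=T[:3,:3]@np.array([(u-K[0,2])/K[0,0],-(v-K[1,2])/K[1,1],-1.0]);o=T[:3,3]
    return o+d*(z-o[2])/d[2]
def proj(s,p):
    K=np.array(s["intrinsics"]);T=np.array(s["world_from_camera"])
    c=T[:3,:3].T@(np.array(p)-T[:3,3]);return np.array([K[0,2]+K[0,0]*c[0]/-c[2],K[1,2]+K[1,1]*c[1]/c[2]])
def dark(s,near,thr=60,amin=60,amax=1e5,r=40):
    g=cv2.cvtColor(s["frame"],cv2.COLOR_RGB2GRAY)
    n,l,st,c=cv2.connectedComponentsWithStats((g<thr).astype(np.uint8))
    return [(c[i].round(1),st[i,4],st[i,2:4]) for i in range(1,n) if amin<st[i,4]<amax and np.hypot(*(c[i]-near))<r]
E
python3 - <<'E'
import pickle,cv2,numpy as np
from h import *
d=pickle.load(open("d0.pkl","rb"));t=d["top"];s=d["scene"]
for thr in (40,60,75,90): print(thr,dark(t,(319,196),thr,30,r=15),dark(s,(267,190),thr,30,r=15))
g=cv2.cvtColor(t["frame"],cv2.COLOR_RGB2GRAY)
# bright plate+ring region, and slots
n,l,st,c=cv2.connectedComponentsWithStats((g>150).astype(np.uint8))
i=1+np.argmax(st[1:,4]);print("bright",st[i],c[i])
cs=cv2.findContours((l==i).astype(np.uint8),0,1)[0];h=cv2.convexHull(max(cs,key=len))
e=cv2.fitEllipse(h);print(e)
for z in (.052,): A=cast(t,e[0],z);print("axis",A)
P=cast(t,(319,196.5),.074);print(P,P-A,np.hypot(*(P-A)[:2]),np.degrees(np.arctan2(*(P-A)[1::-1])))
for p in ((305,128),(340,201),(284,257),(210,219)):
  q=cast(t,p,.052)-A;print(p,np.hypot(*q[:2]),np.degrees(np.arctan2(q[1],q[0])))
print(cast(s,(267,190),.074))
E
```

```text
40 [] [(array([267. , 189.1]), np.int32(153), array([18, 12], dtype=int32))]
60 [] [(array([267. , 189.1]), np.int32(180), array([19, 13], dtype=int32))]
75 [(array([319.1, 196. ]), np.int32(229), array([20, 19], dtype=int32))] [(array([267. , 189.1]), np.int32(189), array([19, 13], dtype=int32))]
90 [(array([318.8, 196.5]), np.int32(334), array([21, 20], dtype=int32))] [(array([267.1, 189.2]), np.int32(205), array([20, 14], dtype=int32))]
bright [  197   115   154   153 13086] [272.51841663 190.29160935]
((271.8902893066406, 188.72836303710938), (151.4609375, 156.19589233398438), 132.7898712158203)
axis [0.54238606 0.03075267 0.052     ]
[ 0.52389472 -0.07742453  0.074     ] [-0.01849134 -0.1081772   0.022     ] 0.10974623739648703 -99.70013952855294
(305, 128) 0.16194445574806549 -28.022466603827734
(340, 201) 0.1610537147962855 -99.75000373649375
(284, 257) 0.16110602740813101 -169.40259275664465
(210, 219) 0.1603768011987849 116.59258153144161
[ 0.52754731 -0.07168592  0.074     ]
```

```bash
python3 -m pendant '[[0,0,-60,0,1],[0,0,-60,0,1],[-524,-556,-60,0,1],[-524,-556,-60,0,1],[-524,-556,-60,0,1],[-524,-556,-60,0,1],[-524,-556,-60,0,1],[-524,-556,-60,0,1],[-524,-556,-60,0,1],[-524,-556,-60,0,1],[-524,-556,-60,0,1],[-524,-556,-60,0,1],[-524,-556,-60,0,1],[-524,-556,-60,0,1],[-524,-556,-60,0,1],[-524,-556,-60,0,1],[-524,-556,-60,0,1],[-524,-556,-60,0,1],[-524,-556,-60,0,1],[-524,-556,-60,0,1]]'; python3 - <<'E'
from rig import readout, eyes
import cv2,pickle
from h import *
s=eyes.snapshot("wrist");pickle.dump(s,open("w1.pkl","wb"));cv2.imwrite("pics/w1.png",s["frame"][:,:,::-1])
print(readout.get_obs()["tool_pos"],readout.get_obs()["tcp_rot"])
E
```

```text
clock: 1.82
tool_pos: [0.5215, -0.0634, 0.2995]
tcp_rot: [0.0, 0.158, 0.987, 0.0]
force: [1.3, -0.2, 1.4]
finger_gap: 0.0003
grasp_force: 0.0
[ 0.5236014  -0.06915176  0.29888098] [ 7.14185730e-04  1.60290990e-01  9.87066809e-01 -2.32444396e-03]
```

View pics/w1.png

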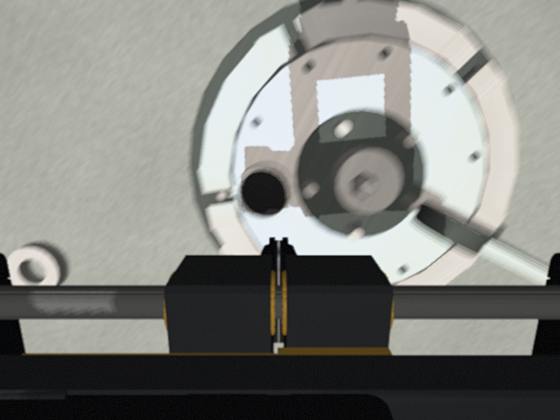

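The wrist view shows the head at (264,192), the hub centre at (365,180), the fingertips at (279,240) and the gauge to the right at (440,215). It was taken just as the arm settled, so I'll shoot again and cast the points.

```bash
python3 -m pendant '[[0,0,0,0,1]]'; cat > m.py <<'E'
from rig import readout, eyes
import pickle
from h import *
def look(near,thr=45):
    o=readout.get_obs();s=eyes.snapshot("wrist");pickle.dump(s,open("w.pkl","wb"))
    c=dark(s,near,thr,400,6000,r=45)
    print(o["clock"],o["tool_pos"],o["force"])
    for k in c: print(k,cast(s,k[0],.074))
    return s
E
python3 - <<'E'
from m import *
s=look((264,192))
g=cv2.cvtColor(s["frame"],cv2.COLOR_RGB2GRAY)
# boss top: circle near (365,180)
m=((g>95)).astype(np.uint8)[110:250,300:430]
print(cast(s,(365,180),.1),cast(s,(366,183),.122))
for p in ((217,197),(295,38),(470,68)): print(p,cast(s,p,.052))
# dark flange ellipse
n,l,st,c=cv2.connectedComponentsWithStats((g<75).astype(np.uint8));i=l[150,310:330];print(st[i[5]])
t=eyes.snapshot("top");print([ (k,cast(t,k[0],.074)) for k in dark(t,(319,196),75,100,r=15)])
E
```

```text
clock: 1.95
tool_pos: [0.5218, -0.0643, 0.2987]
tcp_rot: [-0.001, 0.16, 0.987, -0.0]
force: [0.6, 0.5, -0.8]
finger_gap: 0.0006
grasp_force: 0.0
1.95 [ 0.52176674 -0.06425595  0.29874061] [ 0.61379498  0.4572926  -0.75657513]
(array([267.2, 190.3]), np.int32(1667), array([47, 45], dtype=int32)) [ 0.52215508 -0.0767316   0.074     ]
[0.53773767 0.01837338 0.1       ] [0.53546898 0.01460391 0.122     ]
(217, 197) [ 0.51561653 -0.13416848  0.052     ]
(295, 38) [ 0.38800514 -0.00225317  0.052     ]
(470, 68) [0.4712104  0.15849888 0.052     ]
[ 300  109  127  108 4996]
[]
```

```bash
python3 - <<'E'
from h import *; import pickle
s=pickle.load(open("w.pkl","rb"))
P=np.array([cast(s,p,.052)[:2] for p in ((217,197),(295,38),(470,68))])
A=np.linalg.lstsq(np.c_[2*(P[1:]-P[0])],(P[1:]**2-P[0]**2).sum(1),rcond=None)[0]
print("axis",A,np.hypot(*(P-A).T),np.degrees(np.arctan2(*(P-A).T[::-1])))
h=np.array([.5222,-.0767])-A;print("head",np.hypot(*h),np.degrees(np.arctan2(h[1],h[0])))
print("tip", cast(s,(278.5,239),.2737), proj(s,(.5218,-.0643,.2737)))
E
```

```text
axis [0.54261473 0.01963046] [0.15615062 0.15615062 0.15615062] [ -99.95638158 -171.9438017   117.21163442]
head 0.09846988258035609 -101.96531410694595
tip [ 0.51170595 -0.06093756  0.2737    ] [278.4912658  259.06145247]
```

```bash
python3 -m pendant '[[-5,-13,40,0,1],[-5,-13,80,0,1],[-5,-13,120,0,1],[-5,-13,150,0,1],[-5,-13,170,0,1],[-5,-13,185,0,1],[-5,-13,185,0,1],[-5,-13,185,0,1]]'; python3 - <<'E'
from m import *
s=look((264,192));cv2.imwrite("pics/w2.png",s["frame"][:,:,::-1])
E
```

```text
clock: 2.72
tool_pos: [0.5212, -0.0737, 0.1142]
tcp_rot: [-0.001, 0.157, 0.988, 0.0]
force: [0.6, 0.0, 0.4]
finger_gap: 0.0002
grasp_force: 0.0
2.7167 [ 0.52122791 -0.07372786  0.11420668] [0.61796496 0.04731664 0.40601022]
```

View pics/w2.png

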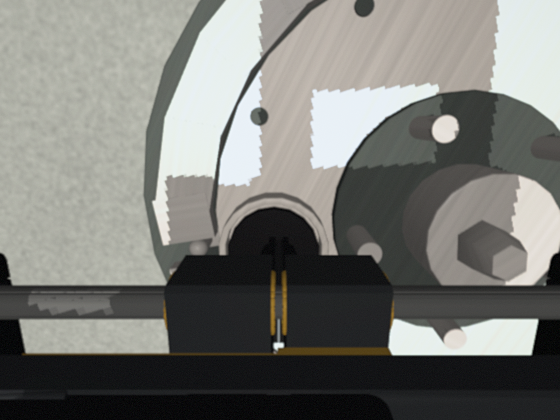

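The collar spans columns 218–328, centred near 273, and the fingertips are at 279, so they are about 3 mm towards the hub. I'll shift them and press.

```bash
python3 -m pendant '[[0,-4,5,0,1],[0,-4,12,0,1],[0,-4,18,0,1],[0,-4,23,0,1],[0,-4,26,0,1],[0,-4,26,0,1],[0,-4,26,0,1]]'; python3 - <<'E'
import numpy as np
from rig import readout
o=readout.get_obs();p=o["tool_pos"];print(p,o["force"])
A=np.array([.541,.025]);w=o["tcp_rot"];x=np.array([2*w[1]**2-1,2*w[1]*w[2]]);x/=np.hypot(*x);y=np.array([-x[1]*-1,-x[0]])
print(x,y)
r=p[:2]-A;print(np.hypot(*r),np.degrees(np.arctan2(r[1],r[0])))
for a in range(6,79,6):
  t=-np.radians(a);c,s=np.cos(t),np.sin(t);d=np.array([c*r[0]-s*r[1],s*r[0]+c*r[1]])-r
  print(a,(1000*d@x).round(1),(1000*d@y).round(1))
E
```

```text
clock: 3.35
tool_pos: [0.5216, -0.0793, 0.0897]
tcp_rot: [0.001, 0.158, 0.987, -0.0]
force: [-0.4, 0.9, 6.9]
finger_gap: 0.0003
grasp_force: 3.2
[ 0.52162572 -0.0792698   0.08968734] [-0.36634069  0.88851638  6.89650546]
[-0.95017097  0.31172925] [0.31172925 0.95017097]
0.10605448630066362 -100.52603745065306
6 11.1 -0.9
12 22.2 -0.6
18 33.2 0.8
24 44.0 3.4
30 54.4 7.0
36 64.5 11.8
42 74.0 17.6
48 82.8 24.3
54 90.8 31.9
60 98.1 40.4
66 104.4 49.5
72 109.7 59.2
78 114.0 69.5
```

```bash
python3 -m pendant '[[0,0,2,0,1],[0,0,2,0,1],[3,0,2,0,1],[7,0,2,0,1],[11,-1,2,0,1],[17,-1,2,0,1],[22,-1,2,0,1],[28,0,2,0,1],[33,1,2,0,1],[39,2,2,0,1],[44,3,2,0,1],[44,3,2,0,1]]'; python3 - <<'E'
from m import *
s=look((264,192));cv2.imwrite("pics/w3.png",s["frame"][:,:,::-1])
E
```

```text
clock: 4.35
tool_pos: [0.4811, -0.0623, 0.0884]
tcp_rot: [0.002, 0.158, 0.987, 0.0]
force: [0.8, 0.7, 6.5]
finger_gap: 0.0004
grasp_force: 3.4
4.35 [ 0.48114467 -0.06233242  0.08839019] [0.81769086 0.65632898 6.50259694]
```

View pics/w3.png

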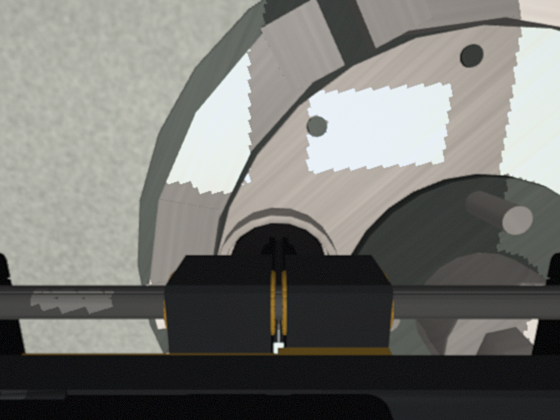

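The plate is following: the collar is still centred at about 277 under the fingers, and the next slot is visible at (345,35).

```bash
python3 -m pendant '[[5,2,0,0,1],[10,4,0,0,1],[15,6,0,0,1],[20,8,0,0,1],[25,11,0,0,1],[30,14,0,0,1],[34,17,0,0,1],[39,21,0,0,1],[43,25,0,0,1],[47,28,0,0,1],[51,33,0,0,1],[54,37,0,0,1],[57,41,0,0,1],[60,46,0,0,1],[60,46,0,0,1],[60,46,0,0,1]]'; python3 - <<'E'
from m import *
s=look((264,192));cv2.imwrite("pics/w4.png",s["frame"][:,:,::-1])
E
```

```text
clock: 5.73
tool_pos: [0.4391, 0.0004, 0.0885]
tcp_rot: [0.002, 0.158, 0.987, 0.001]
force: [2.5, 2.4, 6.5]
finger_gap: 0.0007
grasp_force: 4.1
5.7333 [4.39139742e-01 3.83957083e-04 8.85238157e-02] [2.49608357 2.41940184 6.54348696]
```

View pics/w4.png

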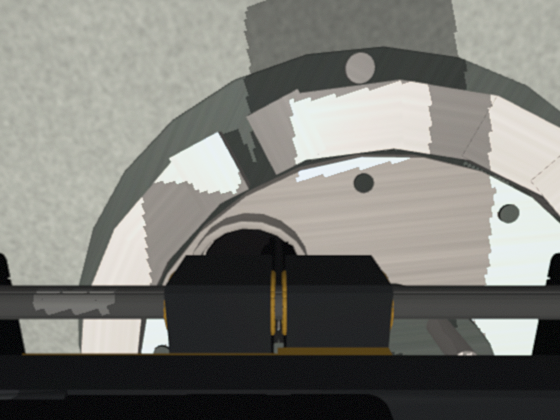

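```bash
python3 - <<'E'
from h import *;import pickle
s=pickle.load(open("w.pkl","rb"));A=np.array([.541,.025])
an=lambda q:(np.hypot(*(q[:2]-A)),np.degrees(np.arctan2(*(q[:2]-A)[::-1])))
x=np.array([-.95,.312])
c=cast(s,(250,213.5),.07)[:2]-.031*x;print("collar",c,an(c))
for p in ((232,133),(262,183),(247,157)): print(p,an(cast(s,p,.052)))
E
```

```text
collar [ 0.44036016 -0.01403624] (np.float64(0.1079453843988112), np.float64(-158.79969230568528))
(232, 133) (np.float64(0.16950275041259957), np.float64(-170.79411562868356))
(262, 183) (np.float64(0.1407493152593326), np.float64(-171.3644401369086))
(247, 157) (np.float64(0.15581382987437775), np.float64(-171.1347496223381))
```

The collar centre is now at about column 250 with the fingertips at 279. They have slid against the leading wall, and the plate is about 12° short of the slot at (247,157). I'll push on for most of that.

```bash
python3 - <<'E'
import numpy as np
r=np.array([-.1019,-.0246])
for a in range(2,19,2):
  t=-np.radians(a);c,s=np.cos(t),np.sin(t);d=(np.array([c*r[0]-s*r[1],s*r[0]+c*r[1]])-r)*1000
  print(a,(d@[-.95,.312]).round(1),(d@[.312,.95]).round(1))
E
```

```text
2 1.9 3.1
4 3.6 6.4
6 5.3 9.6
8 6.8 12.9
10 8.2 16.3
12 9.5 19.7
14 10.7 23.2
16 11.8 26.7
18 12.7 30.2
```

```bash
python3 -m pendant '[[2,3,0,0,1],[4,6,0,0,1],[5,9,0,0,1],[7,12,0,0,1],[7.5,14.5,0,0,1],[8.2,16.3,0,0,1],[8.2,16.3,0,0,1],[8.2,16.3,0,0,1]]'; python3 - <<'E'
from m import *
s=look((264,192));cv2.imwrite("pics/w5.png",s["frame"][:,:,::-1])
E
```

```text
clock: 6.45
tool_pos: [0.4369, 0.0178, 0.0887]
tcp_rot: [0.003, 0.158, 0.987, 0.0]
force: [2.4, 0.2, 6.8]
finger_gap: 0.0005
grasp_force: 4.6
6.45 [0.43685857 0.01781385 0.08867951] [2.39278693 0.15705772 6.82625175]
```

View pics/w5.png

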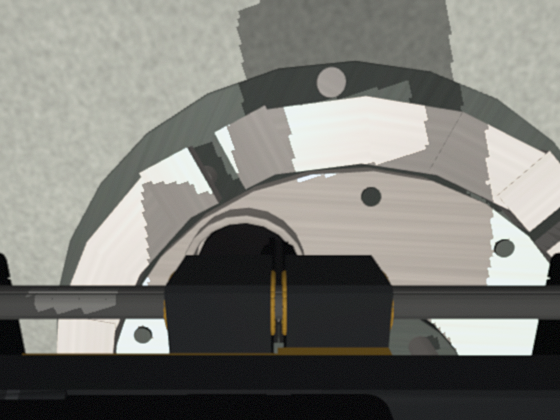

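```bash
python3 - <<'E'
from h import *;import pickle
s=pickle.load(open("w.pkl","rb"));A=np.array([.541,.025])
an=lambda q:(np.hypot(*(q[:2]-A)),np.degrees(np.arctan2(*(q[:2]-A)[::-1])))
x=np.array([-.95,.312])
c=cast(s,(245.5,208.5),.07)[:2]-.031*x;print("collar",c,an(c))
for p in ((202,147),(231,196),(217,172)): print(p,an(cast(s,p,.052)))
r=np.array([.4369,.0178])-A
for a in range(1,9):
  t=-np.radians(a);co,si=np.cos(t),np.sin(t);d=(np.array([co*r[0]-si*r[1],si*r[0]+co*r[1]])-r)*1000
  print(a,(d@[-.95,.312]).round(1),(d@[.312,.95]).round(1))
E
```

```text
collar [0.43519491 0.0021429 ] (np.float64(0.10824585015014104), np.float64(-167.8097125663841))
(202, 147) (np.float64(0.16983552518835943), np.float64(-171.11613911567815))
(231, 196) (np.float64(0.14150287751974117), np.float64(-171.43169429248263))
(217, 172) (np.float64(0.15557877510021387), np.float64(-171.293879411934))
1 0.7 1.7
2 1.3 3.4
3 1.9 5.1
4 2.5 6.8
5 3.1 8.6
6 3.6 10.3
7 4.1 12.1
8 4.5 13.8
```

About 3.5° remain. I'll ease the press so the pin rides under the ring, then creep the collar round until the pin catches.

```bash
python3 -m pendant '[[0.7,1.7,0,0,1],[1.3,3.4,0,0,1],[1.3,3.4,-3,0,1],[1.3,3.4,-3,0,1],[1.6,4.2,-3,0,1],[1.9,5.1,-3,0,1],[2.2,6,-3,0,1],[2.5,6.8,-3,0,1],[2.5,6.8,-3,0,1]]'; python3 - <<'E'
from m import *
s=look((264,192));cv2.imwrite("pics/w6.png",s["frame"][130:330,120:420,::-1].repeat(2,0).repeat(2,1))
E
```

```text
clock: 7.25
tool_pos: [0.4363, 0.0249, 0.0914]
tcp_rot: [0.003, 0.158, 0.987, -0.0]
force: [3.3, -1.5, 7.1]
finger_gap: 0.001
grasp_force: 4.2
7.25 [0.43631896 0.02489461 0.09141034] [ 3.26699612 -1.5346422   7.09508098]
```

View pics/w6.png

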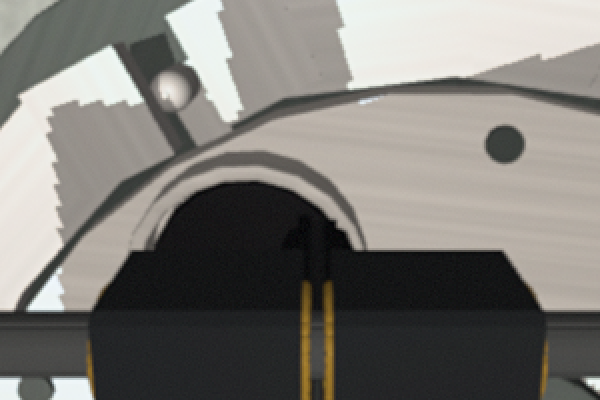

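The pin's round tip now shows in the slot, at about (207,175) in the full image. I'll lift off and check.

```bash
python3 -m pendant '[[0,-1,-2,0,1],[0,-1,-5,0,1],[0,-1,-10,0,1],[0,-1,-20,0,1],[0,-1,-45,0,1],[0,-1,-85,0,1],[-20,-1,-125,0,1],[-40,-1,-150,0,1],[-40,-1,-150,0,1],[-40,-1,-150,0,1],[-40,-1,-150,0,1]]'; python3 - <<'E'
from m import *
s=look((264,192));t=eyes.snapshot("scene")
f=s["frame"][:300,100:500];g=cv2.resize(t["frame"][150:310,190:390],(400,300))
cv2.imwrite("pics/w7.png",cv2.hconcat([f,g])[:,:,::-1])
E
```

```text
clock: 8.22
tool_pos: [0.4705, 0.012, 0.2382]
tcp_rot: [-0.002, 0.158, 0.987, -0.0]
force: [0.6, 0.2, -1.0]
finger_gap: 0.0003
grasp_force: 0.0
8.2167 [0.47054333 0.01197258 0.23822753] [ 0.61482161  0.2257268  -0.95280818]
(array([263.2, 169.5]), np.int32(1688), array([58, 54], dtype=int32)) [0.44156398 0.00761532 0.074     ]
```

View pics/w7.png

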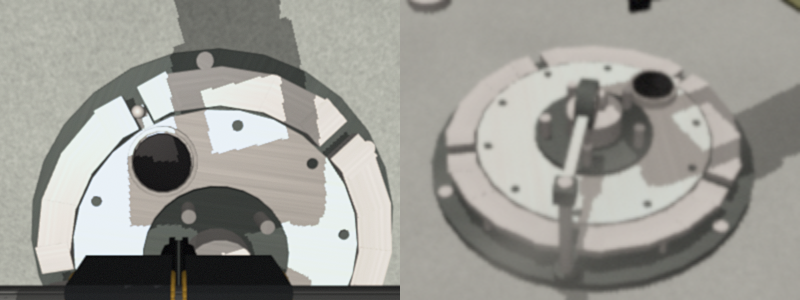

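The pin sits in the next slot at (138,112) in the crop, and the head stands proud in its collar at (162,162). The tool is clear of everything, so I'm handing it in.

```bash
python3 -c "
from rig import bot
print(bot.close_job())"
```

```text
the job is handed in; nothing more can be done
None
```

The plate is turned clockwise to the very next hole, the plunger has sprung up with its pin in that hole (judged from the camera pictures, height not measured), the gauge was not touched, and the job is handed in at about 8 s.

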